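# Latch the sprung jaw half open and load the strip

### The job

Make the clamping jig ready: push its sprung jaw back by the blue upright handle until it is past the latch, then release it so that it springs back and stays caught half open. Then push the pale wooden strip along the channel until its end meets the red stop block. Only push with the fingertips: do not lift the strip, keep off the latch, and leave the other things where they are.

Things in the scene. Friction and masses are not known exactly. Their poses are not given: they have to be found in the camera images.
- jig: Plywood clamping jig fixed on the bench: base 18 mm thick, x -115 to 145, y -70 to 85, plus a tongue (x -115 to -35) reaching y -185 (mm, in its own frame, as all offsets here). Origin under the base on the jaw slide's centre line; x = the way the jaw is pushed open, y = the way the strip goes in. Latch cheeks (x 26 to 44, y 17 to 29 either side) stand 92 mm over the bench.
- channel_mouth (a point): Middle of the strip channel's floor at its open end, jig x -74.5, y -70, 18 mm above the bench. The channel runs along jig y between a brown fence (face x -90, y -70 to 85) and a short brown guide (face x -59, back x -45, y -70 to -20), both with tops 40 mm above the bench.
- stop_face (a point): Point on the face of the red stop block (top 46 mm above the bench) that closes the channel's far end: jig x -74.5, y 65, 29 mm above the bench. The strip's leading end must meet it.
- slide (a joint): Travel of the sprung jaw slide, m: 0 closed (its nose, jig y -15 to 15, blocks the channel), 0.030 caught half open, 0.060 end of travel. A spring returns it, 5 N at 0 to 8.5 N at the end. Pushed beyond about 0.034 the latch drops behind its tooth; let go, it springs back to 0.030 and stays. Let go sooner, it returns to 0. Once caught it can still be pushed further open.
- handle_face (a point): Centre of the near (jig -x) face of the blue upright handle on the jaw slide: a plate 44 mm wide (y), 12 mm thick (x), standing from 40 to 95 mm above the bench. The point is 67.5 mm above the bench and at jig x = -56 mm, y = 0 when the jaw is closed; it moves with the slide along jig +x.
- latch: Drop latch between the two cheeks: dark steel arm, 14 mm wide, pivoted at jig x = 35, 80 mm above the bench, slanting down to jig +x, held down by a light spring. It lifts and drops by itself as the slide's tooth passes; not to be touched. Origin on the pivot.
- stop_pin (a point): Centre of the brass stop pin (12 mm diameter, 24 mm long, along jig y) at the latch's free end, jig x = 85; 48 mm above the bench when the latch is down, about 58 mm when the tooth passes under it.
- strip: The pale wooden strip to be loaded, loose, 28 (x) x 150 (y) x 22 (z) mm, about 60 g, lying along the channel on the jig's base. Origin: centre of its underside, 18 mm above the bench; its y points towards the stop block.
- strip_lead (a point): Centre of the strip's leading end face (towards the stop block), 29 mm above the bench; home when at jig y = 65 mm.
- strip_tail (a point): Centre of the strip's tail end face, the one to push on, 29 mm above the bench; over the tongue or a little beyond its end at the start, at jig y = -85 mm when home.
- glue: Yellow glue bottle with red cap, 54 mm diameter, 150 mm tall; origin at the centre of its underside. Leave it alone.
- pot: Empty blue ceramic pencil pot, 72 mm diameter, 95 mm tall; origin at the centre of its underside. Leave it alone.
- mallet: Wooden hammer, 240 mm long, lying on the bench along its own x. Leave it alone.
- spare: Dark spare strip, 30 x 150 x 20 mm, lying on the bench; origin at the centre of its underside. Leave it alone.
Things that resemble listed ones, but are neither listed nor needed, are in the scene too. What is meant by the strip is not orange or purple, and is the larger of those in its own colour.

How it is judged (in metres and radians):
On the way, in this order (a step that is already met when the one before it is completed fails the run):
1. the jaw has been pushed past the latch (value of joint slide above 0.032 m), for 0.02 s.
2. the jaw has sprung back and rests caught half open, the latch down (value of joint slide between 0.026 and 0.0315 m and velocity of joint slide between -0.01 and 0.01 m/s and height (world z) of stop_pin below 0.051 m), for 0.2 s.
3. the strip is home against the stop block (y of strip_lead in the frame of jig above 0.061 m), for 0.1 s.
At the end, for the whole second after the job is handed in: The jaw stands caught half open (slide at 26 to 32.5 mm, the latch down: stop pin under 51 mm), and the strip lies flat and still in the channel with its leading end within 4 mm of the red stop block (value of joint slide between 0.026 and 0.0325 m and height (world z) of stop_pin below 0.051 m and y of strip_lead in the frame of jig between 0.061 and 0.068 m and x of strip in the frame of jig between -0.082 and -0.066 m and z of strip in the frame of jig below 0.021 m and angle between strip's own z axis and vertical below 0.05 rad and linear speed of strip below 0.01 m/s); the robot touches nothing.
It fails at once if the strip is lifted or tipped (z of strip in the frame of jig above 0.03 m or angle between strip's own z axis and vertical above 0.3 rad).
It fails at once if the robot touches the latch (contact force between any of the fingers, the arm and latch above 0.5 N).
It fails at once if a bystander is disturbed (distance of any of glue, pot, mallet, spare from where it was at the start of the episode above 0.02 m).
It also fails if it takes over 48 s, if anything falls off the work surface, if the arm or the gripper's body presses on something with over 40 N, if the wrist force passes 120 N, or if a joint passes its speed limit or range.

### The arm

A 6-joint arm with a two-finger parallel gripper is mounted at the origin on the work surface. World frame = base frame: x ahead of the robot, y to its left, z up, the work surface at z = 0. Lengths are in m, angles in degrees, forces in N, time in s.
With the tool pointing down it reaches from about 0.275 to 1 m from the base axis. Payload 8.4 kg.
Tool frame: the origin (TCP) lies between the finger pads; the fingertips stand 14 mm ahead of it and the grasp point (between the pads) lies 5 mm behind it; z points along the fingers, y is the direction in which the jaws open and shut (so a half turn about z gives the same grasp; the last joint's range is limited). The gripper opens to 85 mm and grips with 20 to 120 N. Pads are 22 mm wide; open, the fingers measure 114 mm over their backs; the gripper's body (76 mm by 85 mm) begins 54 mm behind the grasp point. The pads swing forward as they close: fully open they stand 13 mm farther back than shut.
Start: joints at [63.002, 20.225, 93.587, -0, 66.188, -0.138], TCP at [0.282, 0.558, 0.245] pointing down, gripper open.
Joint ranges: [-150.9, 150.9], [-52.94, 120.26], [3.33, 152.33], [-74.26, 254.26], [0, 154.13], [-172.89, 172.89]. Speed limits (degrees/s): [127.2, 127.2, 159.86, 180, 180, 180].

### API

Orientations are given as a 3x3 rotation matrix whose columns are the frame's x, y, z axes.
In Python, from bench import movep, line_to, move_joints, open_jaws, gripper_close, dwell, ik, read_camera, camera_params, PlanningError, hand_in, current_time, current_qpos, current_qd, current_joint_efforts, current_eef_pos, current_tcp_rot, current_contact_force, current_ft_torque, current_gripper_width gives the robot as it stands. Calls block until the motion is done:
- movep(position, orientation): joint-space move of the TCP to a pose.
- line_to(position, rate=0.15, frame=None, max_force=None): straight line of the TCP; frame=None keeps the orientation; rate is the mean speed in m/s. With max_force (N) it stops when the force on the tool has changed by that much, and returns True; else False.
- move_joints(angles): joint-space move.
- open_jaws() and gripper_close(strength=None): open the fingers fully, or close them until they stop; strength is the grip in N (None keeps the last).
- dwell(seconds).
- ik(position, orientation): joint angles nearest the present ones, or None.
- read_camera(name): name is "scene" or "top" or "wrist"; returns (picture, depth): 384x512x3 uint8, red, green, blue; 384x512 float32, m along the optical axis (not along the pixel's ray), 0 where there is no reading.
- camera_params(name): a dict with "fovy" (degrees; the focal length in pixels is half the picture's height over the tangent of half this angle, whatever the lens; pixels are square), "cx", "cy" (the principal point, pixels), "R" (3x3) and "t" (3): a world point X has camera coordinates R X + t; the wrist camera has in their place "mount" (4x4, takes a point from camera to tool coordinates, whose origin is the TCP and whose axes are the flange's). Camera axes: x right, y down, z forward; pixel columns grow to the right and rows downward; lengths in m; the calibration is good to about 2 mm. A picture is of the moment at which its call begins: read the wrist's pose just before it. camera_params takes no time and is no camera call.
A pose or a line that the arm cannot do raises PlanningError and nothing moves.
- hand_in(): hands the job in, once; it reports no verdict.
Readings, each from a call of its own:
- current_time(): time.
- current_qpos(): joint angles.
- current_qd(): joint speeds.
- current_joint_efforts(): joint torques, N m.
- current_eef_pos(): TCP position.
- current_tcp_rot(): TCP orientation.
- current_contact_force(): force on the tool from outside, world axes, zero at the start.
- current_ft_torque(): the same for the moment, N m.
- current_gripper_width(): finger opening in m.
Only numpy, scipy, OpenCV 4.12 (cv2) and the standard library are available. Lean on these libraries where they do the work, as an engineer would, in place of code of your own. Each camera call takes 0.05 s, during which the arm holds its last target.

## Working session

There is one attempt and no reset: what is moved stays moved. The work goes in short steps, each a Python script; the robot and the scene stay as the last script left them, time stands still between calls to the robot, and variables do not carry over. Pictures are saved under pics/ and viewed, and the job is handed in when it is done.

```bash
mkdir -p pics; ls; python3 - <<'E'
from bench import *
import cv2,numpy as np
for n in ["scene","top","wrist"]:
    p,d=read_camera(n); cv2.imwrite(f"pics/{n}0.png",p[:,:,::-1]); np.savez(f"pics/{n}0.npz",p=p,d=d)
    c=camera_params(n); print(n,{k:np.round(v,4).tolist() for k,v in c.items()})
print(current_time(),current_eef_pos(),current_tcp_rot())
E
```

```text
pics
scene {'fovy': 48.5201, 'cx': 257.2732, 'cy': 187.9278, 'R': [[-0.259, 0.9659, -0.0043], [0.8339, 0.2214, -0.5056], [-0.4874, -0.1346, -0.8627]], 't': [0.1268, -0.3682, 1.5838]}
top {'fovy': 47.7773, 'cx': 258.086, 'cy': 187.6419, 'R': [[-0.0106, -0.9999, -0.002], [-0.9908, 0.0108, -0.1349], [0.1349, 0.0005, -0.9909]], 't': [0.0111, 0.4984, 1.063]}
wrist {'fovy': 58.6716, 'cx': 256.6375, 'cy': 183.5516, 'mount': [[0.0008, -0.9646, -0.2638, 0.066], [1.0, 0.0009, -0.0003, -0.0003], [0.0006, -0.2638, 0.9646, -0.129], [0.0, 0.0, 0.0, 1.0]]}
0.15 [0.28221455 0.55726282 0.24474072] [[-8.92125079e-01  4.51788251e-01 -4.69993019e-04]
 [ 4.51788495e-01  8.92124564e-01 -9.58646348e-04]
 [-1.38128397e-05 -1.06756989e-03 -9.99999430e-01]]
```

View pics/scene0.png

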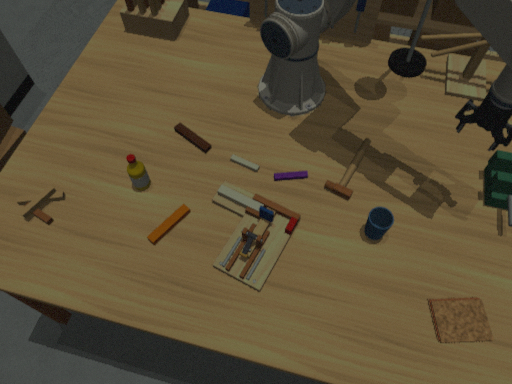

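View pics/top0.png

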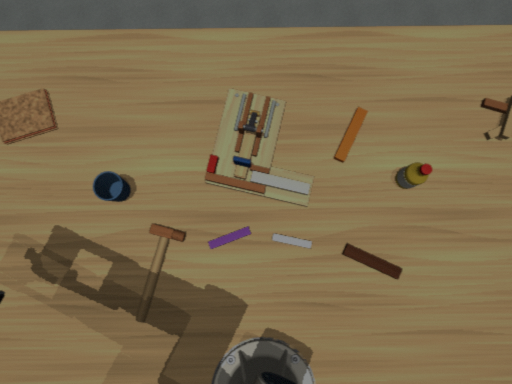

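View pics/wrist0.png

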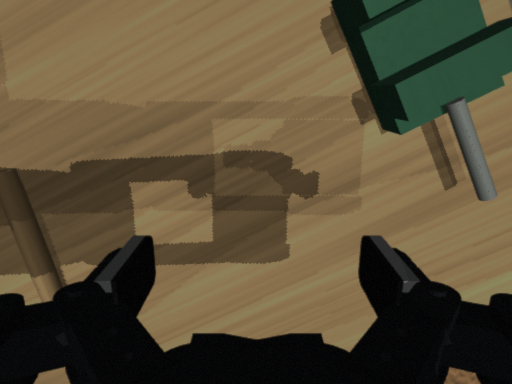

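```bash
python3 - <<'E'
import cv2
t=cv2.imread("pics/top0.png")[80:260,190:330]; cv2.imwrite("pics/top_crop.png",cv2.resize(t,None,fx=3.3,fy=3.3,interpolation=cv2.INTER_CUBIC))
t=cv2.imread("pics/scene0.png")[140:295,160:320]; cv2.imwrite("pics/scene_crop.png",cv2.resize(t,None,fx=3.8,fy=3.8,interpolation=cv2.INTER_CUBIC))
E
```

```text
(no output)
```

View pics/top_crop.png

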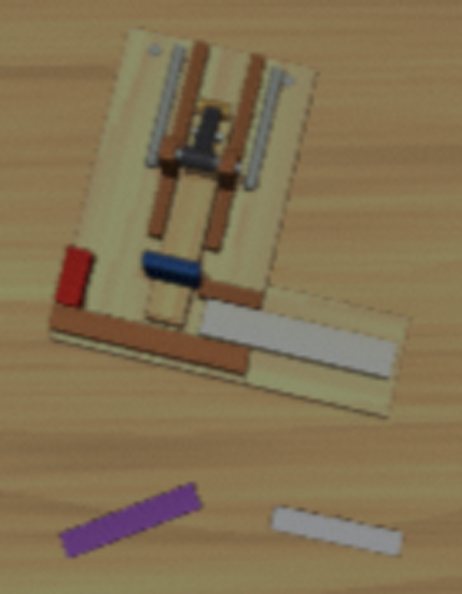

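View pics/scene_crop.png

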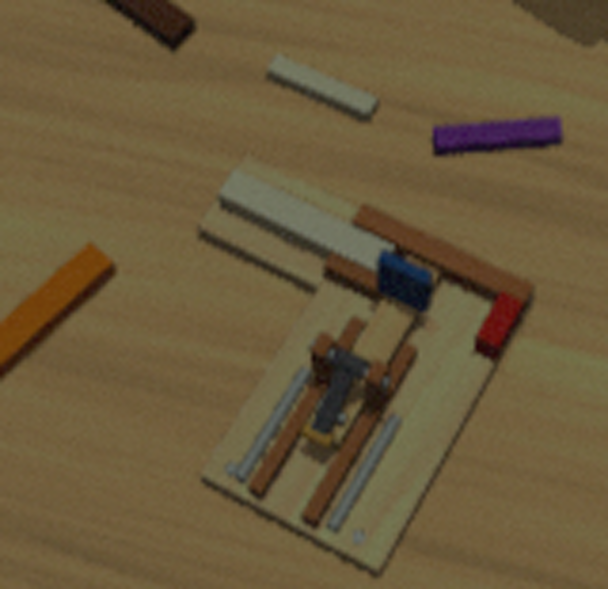

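Pale strip candidates in the top view are the one on the jig (280,183), the small pale one (292,240), purple (229,238), orange (350,134) and the dark spare (372,261). The description picks the larger pale one, (280,183), and the crop shows it lying in the channel. Next I get the jig pose from the base corners and check it against the other features.

```bash
cat > h.py <<'E'
import numpy as np,cv2
from bench import *
def cam(n,pose=None):
    c=camera_params(n); f=192/np.tan(np.radians(c["fovy"])/2)
    if n=="wrist":
        p,R=pose; M=np.asarray(c["mount"]); Rw=R@M[:3,:3]; o=R@M[:3,3]+p
        return f,c["cx"],c["cy"],Rw.T,-Rw.T@o
    return f,c["cx"],c["cy"],np.array(c["R"]),np.array(c["t"])
def ray(C,uv,z):
    f,cx,cy,R,t=C; uv=np.atleast_2d(uv).astype(float)
    d=np.c_[(uv[:,0]-cx)/f,(uv[:,1]-cy)/f,np.ones(len(uv))]@R
    o=-R.T@t
    return o+d*((z-o[2])/d[:,2])[:,None]
def proj(C,X):
    f,cx,cy,R,t=C; c=np.atleast_2d(X)@R.T+t
    return np.c_[f*c[:,0]/c[:,2]+cx,f*c[:,1]/c[:,2]+cy]
def rigid(J,W):
    J=np.asarray(J);W=np.asarray(W); a=J-J.mean(0);b=W-W.mean(0)
    th=np.arctan2((a[:,0]*b[:,1]-a[:,1]*b[:,0]).sum(),(a*b).sum())
    R=np.array([[np.cos(th),-np.sin(th)],[np.sin(th),np.cos(th)]]); t=W.mean(0)-R@J.mean(0)
    return th,R,t,W-(J@R.T+t)
E
python3 - <<'E'
from h import *
C=cam("top")
cr=np.array([[128,28],[316,70],[50,332],[388,415],[410,320]])/3.3+[190,80]-.35
J=np.array([[145,85],[145,-70],[-115,85],[-115,-185],[-35,-185]])/1e3
W=ray(C,cr,.018)
th,R,t,e=rigid(J,W[:,:2]); print("top",np.degrees(th),t,(e*1e3).round(1).tolist())
S=cam("scene")
cr2=np.array([[380,572],[203,480],[250,158],[198,232]])/3.8+[160,140]-.37
J2=np.array([[145,85],[145,-70],[-115,-185],[-35,-185]])/1e3
W2=ray(S,cr2,.018)
th2,R2,t2,e2=rigid(J2,W2[:,:2]); print("scene",np.degrees(th2),t2,(e2*1e3).round(1).tolist())
d=np.load("pics/top0.npz"); p=d["p"];hsv=cv2.cvtColor(p,cv2.COLOR_RGB2HSV)
for u in [(283,183),(242,160),(230,140)]:
    z=d["d"][u[1],u[0]]; print(u,z,p[u[1],u[0]],hsv[u[1],u[0]])
# strip mask in top
m=((hsv[...,1]<40)&(hsv[...,2]>110)).astype(np.uint8)
n,l,s,c=cv2.connectedComponentsWithStats(m)
for i in range(1,n):
    if s[i,4]>60: 
        cnt=cv2.findContours((l==i).astype(np.uint8),0,1)[0][0]; b=cv2.boxPoints(cv2.minAreaRect(cnt))
        w=ray(C,b,.040)[:,:2]; print(s[i],c[i],"jig mm",(((w-t)@R)*1e3).round(1).tolist(),"sides",np.linalg.norm(w[0]-w[1]),np.linalg.norm(w[2]-w[1]))
E
```

```text
top -14.04204613802576 [0.60844965 0.03316164] [[-2.2, 1.0], [-1.2, 1.1], [3.8, -0.9], [1.5, -0.8], [-1.9, -0.5]]
scene -13.774024252672165 [0.61222806 0.0369268 ] [[-2.6, -2.7], [0.6, 1.2], [0.5, 1.4], [1.5, 0.2]]
(283, 183) 1.0915186 [140 142 137] [ 42   9 142]
(242, 160) 1.0426515 [29 55 95] [108 177  95]
(230, 140) 1.1312896 [139 140 101] [ 31  71 140]
[250 171  60  23 620] [279.99193548 181.96612903] jig mm [[-87.4, -28.6], [-60.6, -28.3], [-60.5, -178.2], [-87.1, -178.0]] sides 0.026790951383315713 0.1498629343635835
[272 234  40  14 280] [291.47857143 240.41785714] jig mm [[-219.7, -115.8], [-202.3, -115.5], [-200.0, -213.3], [-217.3, -213.4]] sides 0.017392584139074317 0.09782889145400595
[221 342  37  33 412] [237.75970874 356.72572816] jig mm [[-535.9, -60.4], [-452.9, -119.4], [-472.2, -148.8], [-554.8, -89.8]] sides 0.10188491060455666 0.03521596457896158
[302 369  13  15 120] [307.51666667 377.50833333] jig mm [[-500.2, -256.3], [-493.6, -284.1], [-524.5, -290.9], [-531.1, -263.3]] sides 0.028546893197903777 0.03167986031993529
```

```bash
cat >> h.py <<'E'
def jigR(th): return np.array([[np.cos(th),-np.sin(th)],[np.sin(th),np.cos(th)]])
def toolR(xdir):  # tool x axis along 2D world dir, z down
    x=np.array([*xdir,0.]); z=np.array([0,0,-1.]); return np.c_[x,np.cross(z,x),z]
E
python3 - <<'E'
from h import *
R=jigR(np.radians(-14)); t=np.array([.610,.035])
p=R@[.08,-.04]+t; q=toolR(-R[:,0])
movep([*p,.27],q)
dwell(.2)
P=current_eef_pos(),current_tcp_rot()
im,d=read_camera("wrist"); cv2.imwrite("pics/w1.png",im[:,:,::-1]); np.savez("pics/w1.npz",p=im,d=d,P=P[0],R=P[1])
print(current_time(),P[0],current_qpos())
C=cam("wrist",P)
print(proj(C,np.array([[*(R@j[:2]+t),j[2]] for j in [(-.115,.085,.018),(-.115,-.185,.018),(-.035,-.185,.018),(-.056,0,.0675),(-.0745,.065,.029)]])).round())
E
```

```text
2.8917 [ 0.67795073 -0.02255307  0.27000955] [-2.04083878e+00  2.38167337e+01  8.50264269e+01  1.83051679e-03
  7.11588999e+01 -7.80794705e+01]
[[385. -46.]
 [108. -47.]
 [117.  41.]
 [302.   8.]
 [364.  -3.]]
```

View pics/w1.png

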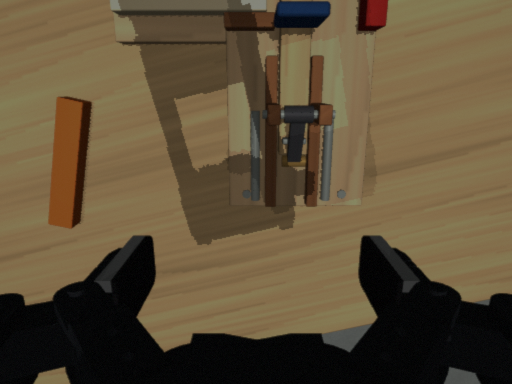

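The jig fills the top of the wrist view: handle at (303,15), red stop at (375,12), strip cut off at the edge. I'll shift 12 cm toward the robot to bring it into frame.

```bash
python3 - <<'E'
from h import *
R=jigR(np.radians(-14)); t=np.array([.610,.035])
p=R@[-.045,-.05]+t; q=toolR(-R[:,0])
line_to([*p,.27],rate=.25,frame=q)
dwell(.2)
P=current_eef_pos(),current_tcp_rot()
im,d=read_camera("wrist"); cv2.imwrite("pics/w2.png",im[:,:,::-1]); np.savez("pics/w2.npz",p=im,d=d,P=P[0],R=P[1])
print(current_time(),P[0])
E
```

```text
3.7917 [ 0.55540811 -0.00280773  0.26985761]
```

View pics/w2.png

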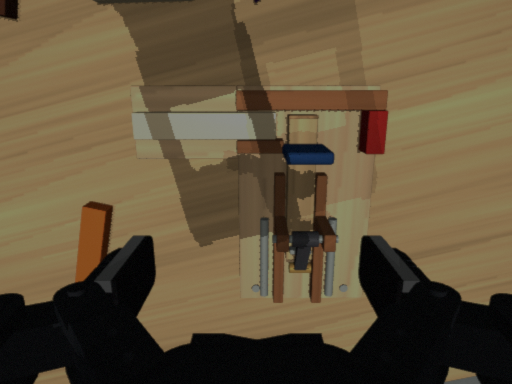

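The view now shows the tongue corners at (131,86) and (137,158), strip (133–275, 112–140), blue handle top (308,154), red stop (375,132) and the base's far corners at (240,297) and (368,297).

```bash
python3 - <<'E'
import cv2
im=cv2.imread("pics/w2.png")
cv2.imwrite("pics/w2c.png",cv2.resize(im[75:175,120:300],None,fx=4.4,fy=4.4,interpolation=cv2.INTER_CUBIC))
cv2.imwrite("pics/w2d.png",cv2.resize(im[75:305,230:400],None,fx=2.6,fy=2.6,interpolation=cv2.INTER_CUBIC))
E
```

```text
(no output)
```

View pics/w2c.png

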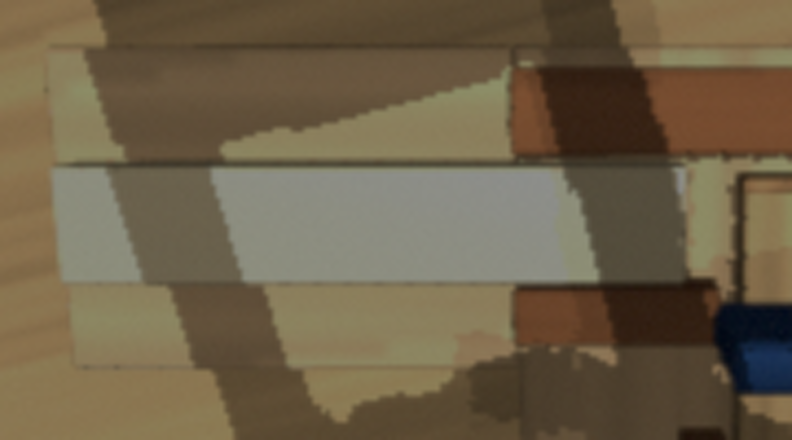

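View pics/w2d.png

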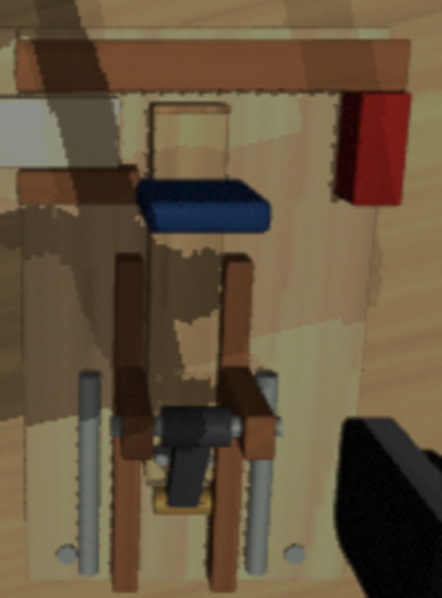

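```bash
python3 - <<'E'
from h import *
D=np.load("pics/w2.npz"); P=(D["P"],D["R"]); C=cam("wrist",P); im=D["p"]
c=lambda u,v:(u/4.4+120-.4,v/4.4+75-.4); d=lambda u,v:(u/2.6+230-.3,v/2.6+75-.3)
pts=[(c(46,46),.018,-115,-185),(c(74,367),.018,-35,-185),(d(27,580),.018,145,-70),(d(352,580),.018,145,85),(c(512,155),.040,-90,-70),(c(514,345),.040,-45,-70),(d(408,93),.040,-90,85)]
W=np.vstack([ray(C,p[0],p[1]) for p in pts]); J=np.array([p[2:] for p in pts])/1e3
th,R,t,e=rigid(J,W[:,:2]); print(np.degrees(th),t,(e@R*1e3).round(1).tolist())
np.savez("jig.npz",th=th,R=R,t=t)
hsv=cv2.cvtColor(im,cv2.COLOR_RGB2HSV)
def box(m,z,nm):
    m=m.astype(np.uint8); n,l,s,_=cv2.connectedComponentsWithStats(m); i=1+np.argmax(s[1:,4])
    cnt=cv2.findContours((l==i).astype(np.uint8),0,1)[0][0].reshape(-1,2); hull=cv2.approxPolyDP(cv2.convexHull(cnt),2,True).reshape(-1,2)
    print(nm,s[i].tolist(),hull.tolist(),"jig",(((ray(C,hull,z)[:,:2]-t)@R)*1e3).round(1).tolist())
blue=(hsv[...,0]>100)&(hsv[...,0]<130)&(hsv[...,1]>120)&(hsv[...,2]>25); box(blue,.095,"handle")
red=((hsv[...,0]<6)|(hsv[...,0]>174))&(hsv[...,1]>180)&(hsv[...,2]>50); box(red,.046,"stop")
pale=(hsv[...,1]<45)&(hsv[...,2]>40); pale[:105]=0; pale[145:]=0; pale[:,290:]=0; box(pale,.040,"strip")
# strip corners by eye
print("strip eye",(((np.vstack([ray(C,c(*q),.04) for q in [(53,168),(62,282),(688,283),(684,167)]])[:,:2]-t)@R)*1e3).round(1).tolist())
for u in [(200,125),(200,95),(310,158)]: print(u,D["d"][u[1],u[0]], hsv[u[1],u[0]])
E
```

```text
-13.772176605002935 [0.60937361 0.03410542] [[-0.3, 0.3], [-0.9, -0.5], [0.1, -1.0], [0.5, 2.9], [-0.2, -0.4], [-0.2, -0.8], [1.0, -0.5]]
handle [284, 145, 49, 19, 836] [[332, 153], [330, 163], [288, 163], [284, 145], [321, 145]] jig [[-54.8, 18.6], [-45.7, 17.3], [-45.8, -20.8], [-62.2, -24.7], [-62.1, 8.4]]
stop [365, 110, 23, 44, 799] [[384, 110], [387, 113], [383, 152], [367, 153], [365, 152], [369, 111]] jig [[-89.8, 79.6], [-86.8, 82.9], [-46.9, 82.6], [-45.9, 66.0], [-46.9, 63.8], [-88.9, 64.5]]
strip [168, 113, 88, 26, 2034] [[255, 137], [175, 138], [168, 113], [244, 113], [251, 120]] jig [[-62.2, -51.0], [-61.4, -135.0], [-87.2, -140.5], [-86.9, -62.2], [-79.8, -55.0]]
strip eye [[-87.5, -178.0], [-60.8, -178.5], [-60.1, -28.9], [-87.3, -30.2]]
(200, 125) 0.35608184 [ 33  22 141]
(200, 95) 0.3697418 [ 17 105 104]
(310, 158) 0.30815652 [108 177  78]
```

```bash
python3 - <<'E'
from h import *
G=np.load("jig.npz"); R,t=G["R"],G["t"]; q=toolR(-R[:,0])
W=lambda x,y,z:[*(R@[x,y]+t),z]
Jg=lambda:((current_eef_pos()[:2]-t)@R*1e3).round(1)
gripper_close(30); print("w",current_gripper_width())
line_to(W(-.095,0,.16),rate=.25,frame=q)
line_to(W(-.095,0,.072),rate=.12)
f0=current_contact_force(); print(Jg(),current_eef_pos()[2],f0)
hit=line_to(W(-.050,0,.072),rate=.04,max_force=3); print("contact",hit,Jg(),(current_contact_force()-f0)@np.array([*R[:,0],0]),current_time())
im,d=read_camera("wrist"); cv2.imwrite("pics/w3.png",im[:,:,::-1])
im,d=read_camera("top"); cv2.imwrite("pics/t3.png",cv2.resize(im[80:220,190:330],None,fx=4,fy=4)[:,:,::-1])
E
```

```text
w 0.00011357335184032278
[-94.4   0.1] 0.07265425339230791 [-0.22494057  0.61221553  0.61721982]
contact True [-67.1  -0.2] -4.496645560497119 6.85
```

View pics/w3.png

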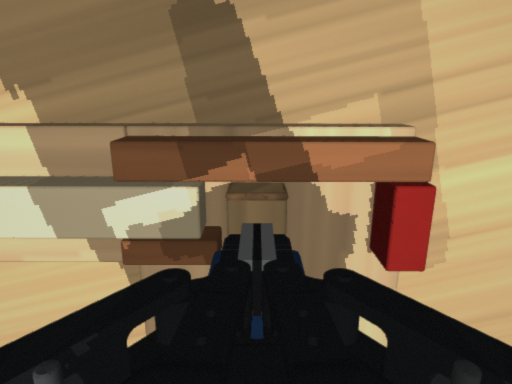

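View pics/t3.png

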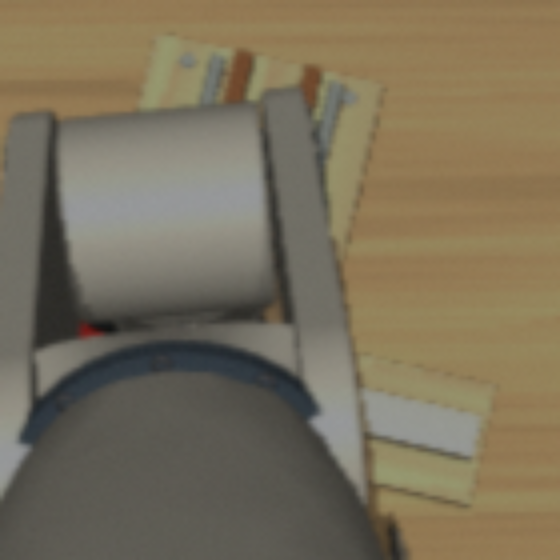

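Fingers touch the handle's centre at jig x -67.1 (predicted -67). The wrist view shows the shut tips at (256,240), centred on the blue handle. Next I push to about 44 mm of travel and retreat.

```bash
python3 - <<'E'
from h import *
G=np.load("jig.npz"); R,t=G["R"],G["t"]; q=toolR(-R[:,0])
W=lambda x,y,z:[*(R@[x,y]+t),z]
Jg=lambda:((current_eef_pos()[:2]-t)@R*1e3).round(1)
hit=line_to(W(-.022,0,.072),rate=.05,max_force=30); dwell(.2)
print("pushed",hit,Jg(),current_contact_force()@np.array([*R[:,0],0]),current_eef_pos()[2],current_time())
line_to(W(-.050,0,.072),rate=.06); print(Jg(),current_contact_force())
line_to(W(-.095,0,.072),rate=.12)
line_to(W(-.095,-.03,.15),rate=.2)
line_to(W(-.045,-.05,.27),rate=.25); dwell(.2)
P=current_eef_pos(),current_tcp_rot()
im,d=read_camera("wrist"); cv2.imwrite("pics/w4.png",im[:,:,::-1]); np.savez("pics/w4.npz",p=im,d=d,P=P[0],R=P[1])
C=cam("wrist",P)
hsv=cv2.cvtColor(im,cv2.COLOR_RGB2HSV)
blue=((hsv[...,0]>100)&(hsv[...,0]<130)&(hsv[...,1]>120)&(hsv[...,2]>25)).astype(np.uint8)
n,l,s,_=cv2.connectedComponentsWithStats(blue); i=1+np.argmax(s[1:,4]); ys,xs=np.where(l==i)
v=ys.max(); print("handle far edge",s[i],((ray(C,(xs.mean(),v+.5),.095)[:,:2]-t)@R*1e3).round(1),current_time())
E
```

```text
pushed False [-24.   -0.4] -6.488257676240166 0.07141215713416815 8.2167
[-49.3   0.3] [-0.06505922  0.33190867 -0.42968108]
handle far edge [284 176  49  24 992] [[-15.4  -3.5]] 10.85
```

View pics/w4.png

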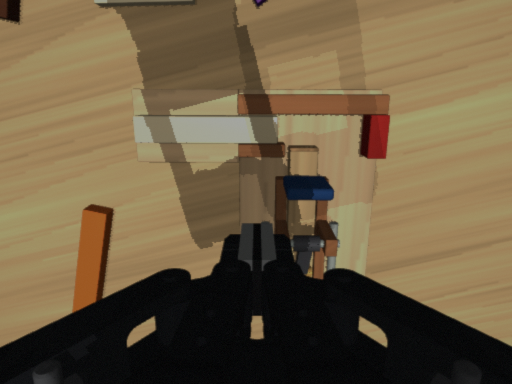

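Handle far edge is now at -15.4 mm against -45.7 before, so the slide stands at about 30 mm, caught. The handle top in the picture is at (308,188). Now the strip, approached from behind its tail.

```bash
python3 - <<'E'
from h import *
G=np.load("jig.npz"); R,t=G["R"],G["t"]; q=toolR(-R[:,1])
W=lambda x,y,z:[*(R@[x,y]+t),z]
Jg=lambda:((current_eef_pos()[:2]-t)@R*1e3).round(1)
print(ik(W(-.0743,-.225,.2),q))
movep(W(-.0743,-.225,.2),q)
line_to(W(-.0743,-.225,.038),rate=.12); dwell(.2)
print(Jg(),current_eef_pos()[2],current_contact_force(),current_time())
hit=line_to(W(-.0743,-.196,.038),rate=.06,max_force=4)
P=current_eef_pos(),current_tcp_rot(); print(hit,Jg())
im,d=read_camera("wrist"); cv2.imwrite("pics/w5.png",im[:,:,::-1])
im,d=read_camera("top"); cv2.imwrite("pics/t5.png",cv2.resize(im[80:220,190:330],None,fx=4,fy=4)[:,:,::-1])
E
```

```text
NoneTraceback (most recent call last):
  File "<stdin>", line 6, in <module>
bench.PlanningError: the arm cannot take that pose within its joint ranges
```

```bash
python3 - <<'E'
from h import *
G=np.load("jig.npz"); R,t=G["R"],G["t"]; q=toolR(R[:,1])
W=lambda x,y,z:[*(R@[x,y]+t),z]
Jg=lambda:((current_eef_pos()[:2]-t)@R*1e3).round(1)
for y,z in [(-.225,.2),(-.225,.038),(-.09,.038)]: print(ik(W(-.0743,y,z),q))
movep(W(-.0743,-.225,.2),q)
line_to(W(-.0743,-.225,.038),rate=.12); dwell(.2)
print(Jg(),current_eef_pos()[2],current_contact_force(),current_time())
hit=line_to(W(-.0743,-.196,.038),rate=.06,max_force=4)
print(hit,Jg())
im,d=read_camera("wrist"); cv2.imwrite("pics/w5.png",im[:,:,::-1])
im,d=read_camera("top"); cv2.imwrite("pics/t5.png",cv2.resize(im[80:220,190:330],None,fx=4,fy=4)[:,:,::-1])
im,d=read_camera("scene"); cv2.imwrite("pics/s5.png",cv2.resize(im[140:295,160:320],None,fx=3.8,fy=3.8)[:,:,::-1])
E
```

```text
[-1.91897289e+01  1.31352200e+01  1.09903596e+02 -2.54444375e-14
  5.69611840e+01 -5.41755228e+00]
[-1.91897289e+01  2.75381898e+01  1.15705859e+02 -2.54444375e-14
  3.67559510e+01 -5.41755228e+00]
[-4.11669842e+00  2.78633579e+01  1.15037497e+02 -2.54444375e-14
  3.70991448e+01  9.65547819e+00]
[ -74. -225.] 0.03849369794077394 [-0.62079458  0.71051698  1.22616498] 13.6917
False [ -74.3 -195.7]
```

View pics/w5.png

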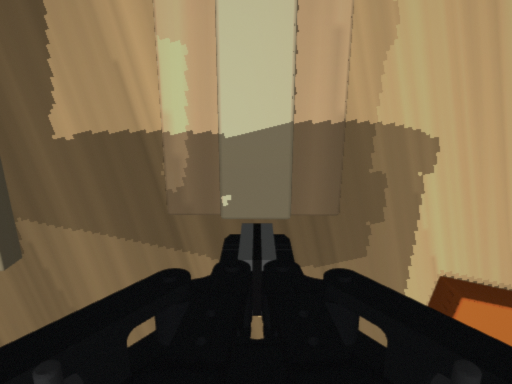

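View pics/s5.png

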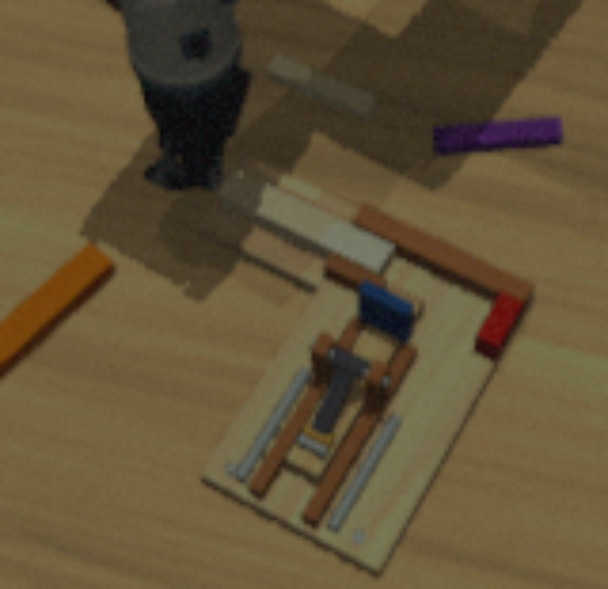

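The wrist view shows the tips at (256,235), centred behind the strip's tail (222–290, row 217). The scene view shows the jaw held open with its tooth in front of the brass pin. I'll push the strip now.

```bash
python3 - <<'E'
from h import *
G=np.load("jig.npz"); R,t=G["R"],G["t"]; q=toolR(R[:,1])
W=lambda x,y,z:[*(R@[x,y]+t),z]
Jg=lambda:((current_eef_pos()[:2]-t)@R*1e3).round(1)
f0=current_contact_force(); ny=np.array([*R[:,1],0])
for y,mf in [(-.17,8),(-.14,8),(-.105,8)]:
    hit=line_to(W(-.0743,y,.038),rate=.06,max_force=mf); print(hit,Jg(),(current_contact_force()-f0)@ny,current_time())
    if hit: break
if not hit:
    hit=line_to(W(-.0743,-.088,.038),rate=.02,max_force=4); print("final",hit,Jg(),(current_contact_force()-f0)@ny,current_eef_pos()[2],current_time())
im,d=read_camera("wrist"); cv2.imwrite("pics/w6.png",im[:,:,::-1])
im,d=read_camera("scene"); cv2.imwrite("pics/s6.png",cv2.resize(im[140:295,160:320],None,fx=3.8,fy=3.8)[:,:,::-1])
E
```

```text
False [ -74.3 -169.6] -0.03746991160021849 15.0583
False [ -74.3 -139.7] -0.42140677282848327 15.7083
False [ -74.3 -104.8] -0.6597651612670247 16.4417
final True [-74.5 -96.2] -2.182548179681798 0.03787270056640233 16.9833
```

View pics/s6.png

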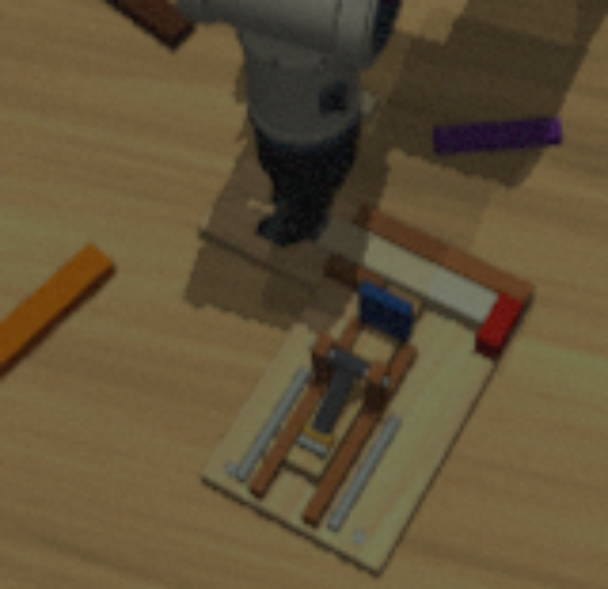

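Contact came at jig y -96.2 (predicted -96), and the strip's end is against the red stop at (490,310) in the crop. I'll retreat and check from above.

```bash
python3 - <<'E'
from h import *
G=np.load("jig.npz"); R,t=G["R"],G["t"]
W=lambda x,y,z:[*(R@[x,y]+t),z]
line_to(W(-.0743,-.15,.038),rate=.1)
line_to(W(-.0743,-.16,.2),rate=.2)
movep(W(-.02,-.02,.27),toolR(-R[:,0])); dwell(.3)
P=current_eef_pos(),current_tcp_rot()
im,d=read_camera("wrist"); cv2.imwrite("pics/w7.png",im[:,:,::-1]); np.savez("pics/w7.npz",p=im,d=d,P=P[0],R=P[1])
im2,_=read_camera("scene"); cv2.imwrite("pics/s7.png",im2[:,:,::-1])
print(current_time()); C=cam("wrist",P)
hsv=cv2.cvtColor(im,cv2.COLOR_RGB2HSV)
blue=((hsv[...,0]>100)&(hsv[...,0]<130)&(hsv[...,1]>120)&(hsv[...,2]>25)).astype(np.uint8)
n,l,s,_=cv2.connectedComponentsWithStats(blue); i=1+np.argmax(s[1:,4]); ys,xs=np.where(l==i)
print("handle far edge",s[i],((ray(C,(xs.mean(),ys.max()+.5),.095)[:,:2]-t)@R*1e3).round(1))
print(proj(C,np.array([W(-.0885,-.085,.04),W(-.0605,-.085,.04),W(-.0605,.065,.04),W(-.0885,.065,.04)])).round(1))
cv2.imwrite("pics/w7c.png",cv2.resize(im[80:260,140:420],None,fx=2.8,fy=2.8,interpolation=cv2.INTER_CUBIC)[:,:,::-1])
E
```

```text
20.3333
handle far edge [255 151  47  20 878] [[-15.4  -1.8]]
[[193.4  87.8]
 [194.7 115.9]
 [339.9 115.9]
 [341.7  87.8]]
```

View pics/w7c.png

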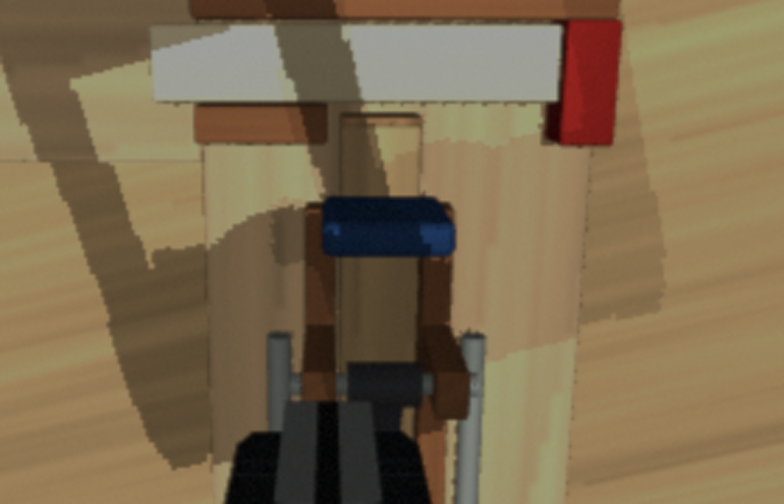

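View pics/s7.png

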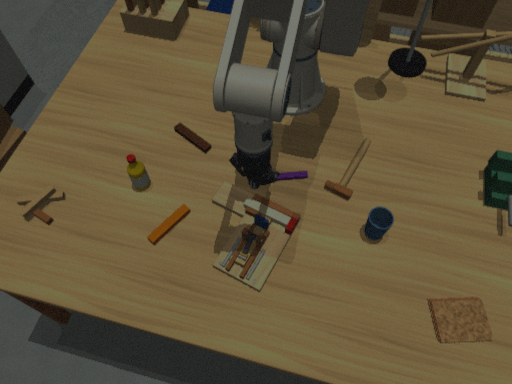

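The strip's tail is at column 194 and its lead at 340.5, against predicted home columns of 194 and 340.8, so it is flush with the stop. The jaw is still at about 30 mm, the bystanders haven't moved, and the arm is clear.

```bash
python3 - <<'E'
from h import *
print(current_contact_force(),np.abs(current_qd()).max(),current_time()); hand_in()
E
```

```text
[-0.26685496 -0.61805075 -0.43300078] 0.15527754157410403 20.3333
the job is handed in; nothing more can be done
```

The jig is ready and the job is handed in, at about 20 s of the 48 s allowed. No verdict came back.

- **Jaw:** I pushed the blue handle about 43 mm with shut fingertips, then backed off. The handle's far edge moved from jig x -45.7 to -15.4 mm and measured the same after the strip was pushed, so the slide stands about 30 mm open. The scene view shows the latch holding. I did not measure the stop pin's height directly.
- **Strip:** I pushed the larger pale strip by its tail until the push force rose at fingertip jig y -96.2 mm (expected -96). From above, its ends lie within about 1 pixel (roughly 1 mm) of the home position, flush with the red stop. It looks flat in the channel.
- **Surroundings:** The other things look unmoved in the last scene picture, and the arm finished well above the jig with no contact force beyond sensor noise.
- **One hitch:** The first tool orientation I tried for the strip was outside the joint ranges. It was refused before anything moved, and I used the opposite orientation instead.

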